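# Refit the water filter's cover and lock its quarter-turn stud

### The arm

A 7-joint arm with a two-finger parallel gripper is mounted at the origin on a cart in front of the work surface, level with it; the furniture and walls round the work are solid. World frame = base frame: x ahead of the robot, y to its left, z up, the work surface at z = 0. Lengths are in m, angles in rad, forces in N, time in s.
With the tool pointing down it reaches from about 0.425 to 0.875 m from the base axis. Payload 4.7 kg.
Tool frame: the origin (TCP) lies at the very end of the fingers, on their centre line; the grasp point (between the pads) lies 19 mm behind it (arm.hold_point_z is the distance from the TCP to the grasp point, in m); z points along the fingers, y is the line along which they close (so a half turn about z gives the same grasp; the last joint's range is limited). The gripper opens to 87 mm and grips with 3 to 60 N. Pads are 19 mm wide; open, the fingers measure 117 mm over their backs; the gripper's body (75 mm by 190 mm) begins 51 mm behind the grasp point.
Start: joints at [1.212, 0.321, -0.07, 1.45, 0.023, 1.371, -0.057], TCP at [0.237, -0.605, 0.223] pointing down, gripper open.
Joint ranges: [-2.86, 2.86], [-0.3, 2.09], [-1.38, 1.24], [0.06, 2.45], [-1.56, 4.7], [0.09, 2.05], [-2.69, 2.69]. Speed limits (rad/s): [2.57, 2.57, 3.14, 3.14, 3.14, 3.14, 3.14].

### API

Orientations are given as a rotation vector (axis times angle).
In Python, from bench import arm gives the robot as it stands. Calls block until the motion is done:
- arm.move_to(position, orientation): joint-space move of the TCP to a pose.
- arm.movel(position, frame=None, rate=0.15): straight line of the TCP; frame=None keeps the orientation; rate is the mean speed in m/s.
- arm.move_joints(angles): joint-space move.
- arm.move_gripper(opening): finger opening in m; the grip force is fixed at half the most; returns when the fingers have stopped.
- arm.dwell(seconds).
- arm.solve_ik(position, orientation): joint angles nearest the present ones, or None.
- arm.get_image(name): name is "scene" or "top" or "wrist"; returns (picture, depth): 420x560x3 uint8, blue, green, red; 420x560 float32, m along the optical axis (not along the pixel's ray), 0 where there is no reading.
- arm.camera_model(name): a dict with "camera_matrix" (3x3 intrinsics, pixels), "R" (3x3) and "t" (3): a world point X has camera coordinates R X + t; the wrist camera has in their place "T_tool_cam" (4x4, takes a point from camera to tool coordinates, whose origin is the TCP and whose axes are the flange's). Camera axes: x right, y down, z forward; pixel columns grow to the right and rows downward; lengths in m; the calibration is good to about 2 mm. The wrist camera is an equidistant fisheye: a pixel r from the principal point sees the ray r / f radians off the axis. A picture is of the moment at which its call begins: read the wrist's pose just before it. camera_model takes no time and is no camera call.
A pose or a line that the arm cannot do raises arm.Unreachable and nothing moves.
- arm.sign_off(): hands the job in; it is judged then, once.
Trained networks look in the newest picture that a camera, given by its name, has taken for a name from the list of things; names that differ only in an ending like _2 or _b are one class to them, and where a whole thing is asked for, a point or a joint stands for the part that bears it (a point fixed in the world has none). Each returns a list of dicts, best first, with "score" (0 to 1); they miss things now and then, are a little off and sometimes report something else, mostly with a low value. They report only what shows in the picture. A call takes as long as a camera call. They do not tell look-alikes from the thing itself.
- arm.masks_of(name, camera): "mask" (420x560 bool, what is visible of it) and "extent" ([left, top, width, height] in pixels, round what is visible of it).
- arm.place_of(name, camera): "location" ([row, column] in pixels: a listed point, or the origin of a listed thing).
Readings, each from a call of its own:
- arm.get_time_s(): time.
- arm.get_qpos(): joint angles.
- arm.get_qvel(): joint speeds.
- arm.get_joint_efforts(): joint torques, N m.
- arm.get_tcp_pos(): TCP position.
- arm.get_tcp_rot(): TCP orientation.
- arm.get_wrist_force(): force on the tool from outside, world axes, zero at the start.
- arm.get_ft_torque(): the same for the moment, N m.
- arm.get_width(): finger opening in m.
- arm.get_finger_force(): force on a finger pad.
Only numpy, scipy, OpenCV 4.12 (cv2) and the standard library are available. Lean on these libraries where they do the work, as an engineer would, in place of code of your own. Each camera call takes 0.05 s, during which the arm holds its last target. There are 200 camera calls.

### The job

Put the loose cover back on the collar of the bench water filter, then fasten it: press its sprung stud in, feeling for the slot of the keeper inside, and turn it clockwise a quarter turn until it locks and stays in by itself, with the cover fully home and flush. Press and turn gently (never more than about 25 N on the filter), and leave the mug, the spice jar and the pepper mill alone.

Things in the scene. Friction and masses are not known exactly. Their poses are not given: they have to be found in the camera images.
- filter: Bench water filter: fixed white plastic housing 170 x 140 mm (its x, y) with a shoulder 50 mm high, from which a rectangular collar rises in the middle. Two short steel hose stubs on its -x face. Origin: centre of the underside, on the worktop; z up.
- collar (a point): Centre of the collar's top, 72 mm above the filter's origin, axes as the filter's. The collar is 104 x 74 mm outside, 90 x 60 mm inside (x, y), 22 mm above the shoulder. The cover's skirt goes over it.
- slot (a point): Centre of the top face of the keeper, a 40 x 40 x 6 mm steel plate in the collar, 13 mm below its top, with a slot 32 x 9 mm through it. Axes: the filter's. The slot is turned up to 0.95 rad either way from x (a half turn is the same): NOT measured; look before covering it or feel for it. The keeper cannot turn. Pushed down it yields 5 mm (3 N, rising to 9 N), then is rigid.
- pocket (a point): Underside of the keeper, on its axis, 6 mm below its top. A quarter turn clockwise (from above) from the slot is a pocket 3 mm deep and 9 mm wide for the pin, and right behind it a hard stop. Counter-clockwise from the slot a hard stop comes at once. In slot and pocket the pin has about 0.15 rad of play either way.
- cover: Loose white plastic cover, about 0.15 kg, plate 117 x 87 mm (x, y) with a flared skirt that stands on the worktop. Origin: centre, at the skirt's lower edge; z up; plate underside 20, top 25 mm above it. The skirt has 2 to 3 mm play round the collar, either way round. Fully home the plate rests on the collar's top: origin 52 mm above the filter's, x axes parallel.
- wing (a point): Centre of the wing grip of the steel stud in the middle of the cover: upright bar 36 mm long (x of this point), 10 mm thick (y), 20 mm high; 16 mm free below it to the plate; 55 mm above the cover's origin with the stud out. A cross-pin 26 mm long, 5 mm thick sits at the stud's foot, parallel to the wing's length, 44 mm below this point. The cover may be carried by the wing.
- stud_press (a joint): Depth the stud is pushed into the cover, m: 0 = sprung out (2 N), 0.016 = end of travel (13 N). Cover home: the pin meets the keeper at 0.0015; beside the slot it stops by 0.0065; through the slot it goes on freely, and from 0.0125 the pin is below the keeper and can turn. Let go in the pocket it springs back to about 0.0095 and stays: locked.
- stud_turn (a joint): Turn of the stud in the cover, rad: 0 = wing and pin along the cover's x axis, grows clockwise seen from above, range -1.5 to 3.2; light friction (0.03 N m) holds it where it is left.
- mug: Bystander: two-tone mug with a handle, 78 x 112 x 92 mm, origin at the centre of its foot.
- spice_jar: Bystander: small spice jar, 45 mm across, 106 mm high, origin at the centre of its foot.
- pepper_mill: Bystander: wooden pepper mill, 58 mm across, 170 mm high, origin at the centre of its foot.
Mind the look-alikes: they are no part of the job. Leave any purple look-alike of the cover alone.

How it is judged:
On the way, in this order (a step that is already met when the one before it is completed fails the run):
1. the cover sits on the collar with its stud still out (horizontal distance between cover and filter below 0.005 m and z of cover in the frame of filter below 0.055 m and value of joint stud_press below 0.008 m), for 0.1 s.
2. with the cover home, the stud is pressed in past the keeper (horizontal distance between cover and filter below 0.005 m and z of cover in the frame of filter below 0.055 m and value of joint stud_press above 0.0118 m), for 0.1 s.
At the end, for the whole second after the job is handed in: The cover is home on the collar (centred within 5 mm, its origin less than 54.5 mm above the filter's, level within 0.03 rad, its x axis within 0.08 rad of the filter's), at rest, and the released stud stays in by itself between 7.5 and 11.5 mm, its pin sprung up into the keeper's pocket (horizontal distance between cover and filter below 0.005 m and z of cover in the frame of filter below 0.0545 m and angle between cover's own z axis and vertical below 0.03 rad and angle between the x axis of cover and the x axis of filter, either way round below 0.08 rad and value of joint stud_press between 0.0075 and 0.0115 m and linear speed of cover below 0.01 m/s); the robot touches nothing.
It fails at once if the contact forces of the cover and its stud on the filter add up to more than 40 N (the spring clamp alone makes about 18 N) (contact force between cover and filter above 40 N).
It fails at once if the filter is struck by the robot with more than 30 N (contact force between any of the fingers, the arm and filter above 30 N).
It fails at once if a bystander is shifted by more than 30 mm (distance of any of mug, spice_jar, pepper_mill from where it was at the start of the episode above 0.03 m).
It also fails if it takes over 72 s, if anything falls off the work surface, if the arm or the gripper's body presses on something with over 40 N, if the wrist force passes 120 N, or if a joint passes its speed limit or range.

## Working session

There is one attempt and no reset: what is moved stays moved. The work goes in short steps, each a Python script; the robot and the scene stay as the last script left them, time stands still between calls to the robot, and variables do not carry over. Pictures are saved under pics/ and viewed, at most 10 in all, crops included, and the job is handed in when it is done.

```bash
ls; mkdir -p pics; python3 - <<'E'
from bench import arm
import cv2,numpy as np
ims=[]
for c in("scene","top"):
    im,d=arm.get_image(c); cv2.imwrite(f"pics/{c}0.png",im); np.savez(f"{c}0.npz",im=im,d=d)
    for n in("filter","collar","slot","cover","wing","mug","spice_jar","pepper_mill"):
        print(c,n,[(np.round(p["location"],1).tolist(),round(p["score"],2)) for p in arm.place_of(n,c)])
    m=arm.camera_model(c);print({k:np.round(v,3).tolist() for k,v in m.items()})
print(arm.camera_model("wrist"),arm.get_tcp_rot(),arm.get_time_s())
E
```

```text
pics
scene filter [([261.6, 317.4], 0.84), ([221.2, 308.6], 0.66)]
scene collar [([245.6, 318.0], 0.69)]
scene slot [([247.5, 322.2], 0.95)]
scene cover [([213.3, 258.1], 0.87), ([169.4, 187.2], 0.75), ([235.6, 280.7], 0.66)]
scene wing [([226.8, 278.8], 0.48), ([204.5, 255.5], 0.4), ([265.0, 318.4], 0.31)]
scene mug []
scene spice_jar [([223.0, 307.1], 0.79), ([248.3, 318.9], 0.25)]
scene pepper_mill [([187.5, 216.5], 0.71)]
{'camera_matrix': [[480.264, 0.0, 275.892], [0.0, 480.264, 204.266], [0.0, 0.0, 1.0]], 'R': [[0.761, -0.648, -0.012], [-0.372, -0.422, -0.827], [0.531, 0.634, -0.562]], 't': [-0.344, 0.296, 1.566]}
top filter [([238.3, 344.2], 0.94), ([218.3, 257.3], 0.36)]
top collar [([234.9, 345.6], 0.89)]
top slot [([232.1, 346.5], 0.89)]
top cover [([197.6, 142.6], 0.95), ([219.0, 259.2], 0.91), ([228.3, 298.8], 0.71)]
top wing [([230.4, 296.7], 0.54), ([191.9, 139.8], 0.51), ([214.1, 258.3], 0.5)]
top mug [([254.0, 400.4], 0.68)]
top spice_jar [([197.6, 307.6], 0.47)]
top pepper_mill [([203.5, 192.7], 0.79)]
{'camera_matrix': [[494.348, 0.0, 277.108], [0.0, 494.348, 205.375], [0.0, 0.0, 1.0]], 'R': [[0.233, -0.973, 0.007], [-0.91, -0.22, -0.351], [0.343, 0.075, -0.936]], 't': [-0.03, 0.53, 1.873]}
{'camera_matrix': array([[325.1922621 ,   0.        , 277.75654423],
       [  0.        , 325.1922621 , 214.39481008],
       [  0.        ,   0.        ,   1.        ]]), 'T_tool_cam': array([[ 2.57107639e-04, -9.59860982e-01, -2.80476075e-01,
         7.65445009e-02],
       [ 9.99999463e-01, -3.47505146e-05,  1.03560763e-03,
         2.71236829e-04],
       [-1.00378605e-03, -2.80476191e-01,  9.59860458e-01,
        -1.63048743e-01],
       [ 0.00000000e+00,  0.00000000e+00,  0.00000000e+00,
         1.00000000e+00]])} [ 3.08705532e+00  5.82251388e-01 -3.92154011e-05] 0.9
```

```bash
python3 -c "
import cv2,numpy as np
a=cv2.imread('pics/scene0.png');b=cv2.imread('pics/top0.png')
cv2.imwrite('pics/both0.png',cv2.resize(np.vstack([a,b]),(560,840))[:, :]) 
cv2.imwrite('pics/st.png',cv2.resize(np.hstack([a,b]),(800,300)))"
```

```text
(no output)
```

View pics/scene0.png

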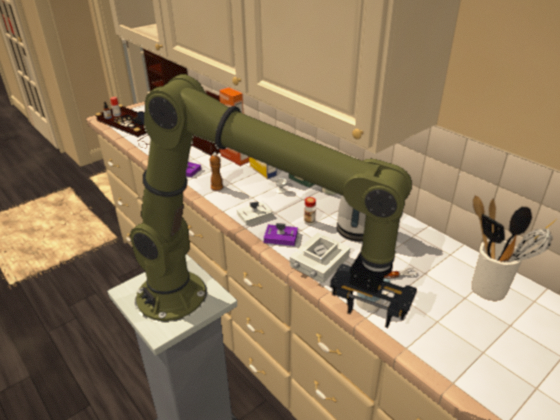

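View pics/top0.png

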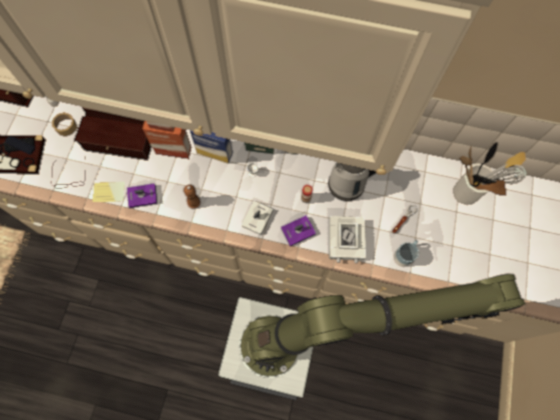

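The white cover is at top view (row 218, col 258). Purple look-alikes are at (230,298) and (195,142). The filter is at (235,346) with the mug at its right (254,403), and the spice jar is at (193,308). Next I'll get rough positions and then take wrist views from above.

```bash
cat > h.py <<'E'
from bench import arm
import cv2,numpy as np
from scipy.spatial.transform import Rotation as Rn
def down(yaw):  # tool z down; tool x at angle yaw in the world xy plane
    x=np.array([np.cos(yaw),np.sin(yaw),0]);z=np.array([0,0,-1.]);return Rn.from_matrix(np.c_[x,np.cross(z,x),z]).as_rotvec()
def fixed_pts(c,d,rows,cols):
    m=arm.camera_model(c);K=m["camera_matrix"]
    z=d[rows,cols];p=np.c_[(cols-K[0,2])/K[0,0]*z,(rows-K[1,2])/K[1,1]*z,z]
    return (p-m["t"])@m["R"]
def ray_fixed(c,rc,z):
    m=arm.camera_model(c);K=m["camera_matrix"]
    r=m["R"].T@np.array([(rc[1]-K[0,2])/K[0,0],(rc[0]-K[1,2])/K[1,1],1]);o=-m["R"].T@m["t"]
    return o+r*(z-o[2])/r[2]
def wpose():
    T=np.eye(4);T[:3,:3]=Rn.from_rotvec(arm.get_tcp_rot()).as_matrix();T[:3,3]=arm.get_tcp_pos()
    return T@arm.camera_model("wrist")["T_tool_cam"]
def wrays(T,rc):
    K=arm.camera_model("wrist")["camera_matrix"];rc=np.atleast_2d(rc).astype(float)
    u=np.c_[rc[:,1]-K[0,2],rc[:,0]-K[1,2]]/K[0,0];th=np.linalg.norm(u,axis=1)
    d=np.c_[u*(np.sin(th)/np.maximum(th,1e-9))[:,None],np.cos(th)]
    return d@T[:3,:3].T
def wpts(T,d,rc):
    r=wrays(T,rc);dz=r@T[:3,2];rc=np.atleast_2d(rc).astype(int);return T[:3,3]+r*(d[rc[:,0],rc[:,1]]/dz)[:,None]
def wplane(T,rc,z):
    r=wrays(T,rc);return T[:3,3]+r*((z-T[2,3])/r[:,2])[:,None]
def tri(T1,a,T2,b):
    d1,d2=wrays(T1,a)[0],wrays(T2,b)[0];A=sum(np.eye(3)-np.outer(d,d) for d in(d1,d2))
    v=sum((np.eye(3)-np.outer(d,d))@T[:3,3] for d,T in((d1,T1),(d2,T2)));return np.linalg.solve(A,v)
def wproj(T,P):
    K=arm.camera_model("wrist")["camera_matrix"];p=(np.atleast_2d(P)-T[:3,3])@T[:3,:3]
    th=np.arctan2(np.hypot(p[:,0],p[:,1]),p[:,2]);u=p[:,:2]/np.hypot(p[:,0],p[:,1])[:,None]*th[:,None]*K[0,0]
    return np.c_[u[:,1]+K[1,2],u[:,0]+K[0,2]]
E
python3 - <<'E'
from h import *
d=np.load("top0.npz")["d"]
for n,rc,z in(("filter",(235,346),.072),("cover",(219,259),.0),("wing",(214,258),.055),("mug",(254,400),0),("jar",(198,307),0),("mill",(203,193),0),("purple",(228,299),0),("stubs",(258,346),.03)):
    print(n,ray_fixed("top",rc,z).round(3),fixed_pts("top",d,np.array([rc[0]]),np.array([rc[1]])).round(3))
for n,rc,z in(("collar",(245.6,318),.072),("cover",(213.3,258.1),0),("wing",(204.5,255.5),.055)): print("scene",n,ray_fixed("scene",rc,z).round(3))
E
```

```text
filter [ 0.474 -0.197  0.072] [[ 0.482 -0.199  0.047]]
cover [0.481 0.162 0.   ] [[0.473 0.159 0.025]]
wing [0.483 0.165 0.055] [[0.482 0.164 0.058]]
mug [ 0.47 -0.43  0.  ] [[ 0.467 -0.428  0.011]]
jar [ 0.62  -0.012  0.   ] [[ 0.591 -0.014  0.072]]
mill [0.485 0.448 0.   ] [[0.467 0.434 0.055]]
purple [ 0.482 -0.008 -0.   ] [[ 0.463 -0.009  0.058]]
stubs [ 0.394 -0.218  0.03 ] [[ 0.392 -0.217  0.036]]
scene collar [ 0.476 -0.196  0.072]
scene cover [0.503 0.172 0.   ]
scene wing [0.486 0.164 0.055]
```

```bash
python3 - <<'E'
from h import *
def near(l,p): return [(np.round(q["location"],1).tolist(),round(q["score"],2)) for q in l][:3]
import pickle
out={}
for nm,c in(("filter",(.475,-.197)),("cover",(.483,.163))):
    for i,(dx,dy,z) in enumerate(((-.0,-.04,.24),(.0,.04,.24))):
        arm.move_to([c[0]+dx,c[1]+dy,z],down(0.)); arm.dwell(.3)
        T=wpose(); im,d=arm.get_image("wrist"); r={}
        for n in(("filter","collar","slot") if nm=="filter" else ("cover","wing")):
            r[n]=[(np.array(q["location"]),q["score"]) for q in arm.place_of(n,"wrist")]
        r["mask"]=[(m["mask"],m["score"]) for m in arm.masks_of(nm,"wrist")]
        out[nm,i]=(T,im,d,r)
        cv2.imwrite(f"pics/w_{nm}{i}.png",im)
        for n in r:
            if n!="mask": print(nm,i,n,near([dict(location=a,score=s) for a,s in r[n]],0))
pickle.dump(out,open("w.pkl","wb"))
print(arm.get_time_s(),arm.get_qpos().round(2),arm.get_wrist_force())
a=out["filter",0][1];b=out["cover",0][1]
cv2.imwrite("pics/w_a.png",a[60:400,80:480]);
E
```

```text
filter 0 filter []
filter 0 collar [([193.6, 243.2], 0.76)]
filter 0 slot [([192.6, 245.6], 0.9), ([192.0, 434.6], 0.41)]
filter 1 filter [([180.1, 314.0], 0.6)]
filter 1 collar [([193.5, 321.4], 0.96), ([182.0, 56.9], 0.59)]
filter 1 slot [([194.1, 316.6], 0.82)]
cover 0 cover [([184.4, 237.7], 0.97), ([196.8, 378.3], 0.67), ([187.6, 58.6], 0.16)]
cover 0 wing [([191.0, 233.1], 0.96), ([205.2, 388.0], 0.62)]
cover 1 cover [([198.6, 7.3], 0.89), ([197.7, 430.8], 0.7), ([187.7, 299.4], 0.57)]
cover 1 wing [([193.3, 302.7], 0.77), ([208.1, 446.6], 0.75), ([183.1, 104.5], 0.49)]
6.5333 [ 0.32  0.1  -0.81  1.71  0.07  1.36 -2.07] [-0.70643688  0.19230344 -0.03930122]
```

View pics/w_filter1.png

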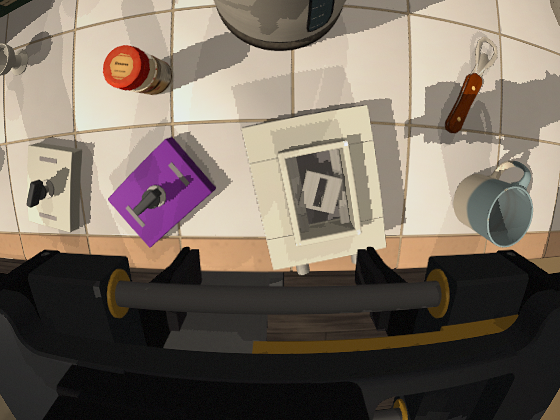

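View pics/w_cover1.png

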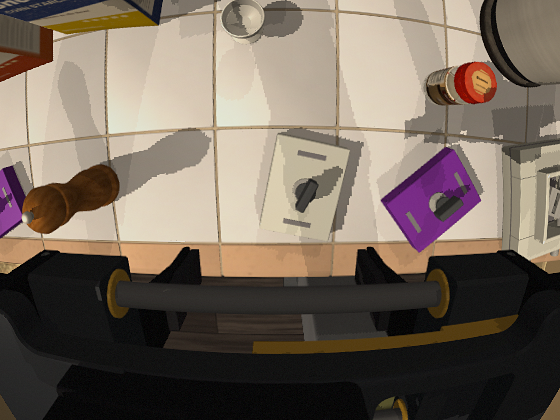

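Filter view: collar centre at about (row 195, col 320), with a dark, nearly x-aligned slot at (193,320). Cover view: plate centre near (187,305), with the wing at (193,307) turned somewhat from the plate's x. I'll measure both from the depth, in both views.

```bash
python3 - <<'E'
from h import *
import pickle
out=pickle.load(open("w.pkl","rb"))
rr,cc=np.mgrid[0:420,0:560];RC=np.c_[rr.ravel(),cc.ravel()]
def rect(P):
    (c,s,a)=cv2.minAreaRect((P[:,:2]*1000).astype(np.float32)); return np.round(c,1),np.round(s,1),round(a,1)
for (nm,i),(T,im,d,r) in out.items():
    P=wpts(T,d,RC);ok=d.ravel()>0
    c=np.array([.475,-.197] if nm=="filter" else [.483,.163])
    near=ok&(np.linalg.norm(P[:,:2]-c,axis=1)<.13)&(np.linalg.norm(P[:,:2]-c,axis=1)<(.11 if nm=="filter" else .085))
    z=P[:,2]
    print(nm,i,"hist",np.histogram(z[near],bins=np.arange(-.01,.09,.005))[0])
    for lo,hi,l in(((.066,.08,"collar"),(.044,.056,"shoulder"),(.05-.0,.064,"keeper")) if nm=="filter" else ((.019,.031,"plate"),(.045,.075,"wing"))):
        s=near&(z>lo)&(z<hi)
        if l=="keeper": s&=np.linalg.norm(P[:,:2]-c,axis=1)<.025
        m=np.zeros(420*560,np.uint8);m[s]=1;n,lab,st,_=cv2.connectedComponentsWithStats(m.reshape(420,560));k=1+np.argmax(st[1:,4]);s=lab.ravel()==k
        q=P[s];e,V=np.linalg.eigh(np.cov(q[:,:2].T));v=V[:,1]
        print("  ",l,s.sum(),"rect",rect(q),"mean",q.mean(0).round(4),"med z",np.median(q[:,2]).round(4),"pca",np.degrees(np.arctan2(v[1],v[0])).round(1),(2000*np.sqrt(3*e)/1).round(1))
# rectified close-ups at known heights, 3 px/mm? 
def rectify(T,im,c,z,half,s):
    n=int(2*half*s*1000);g=(np.arange(n)-n/2)/(s*1000);X,Y=np.meshgrid(-g+c[1],-g+c[0])  # up = +x, left=+y
    rc=wproj(T,np.c_[Y.ravel(),X.ravel(),np.full(n*n,z)]).astype(np.float32)
    return cv2.remap(im,rc[:,1].reshape(n,n),rc[:,0].reshape(n,n),cv2.INTER_LINEAR)
tiles=[rectify(out["filter",i][0],out["filter",i][1],(.475,-.197),z,.03,4) for i in(0,1) for z in(.059,)]+[rectify(out["cover",i][0],out["cover",i][1],(.483,.163),.06,.03,4) for i in(0,1)]
cv2.imwrite("pics/rect.png",np.vstack([np.hstack(tiles[:2]),np.hstack(tiles[2:])]))
E
```

```text
filter 0 hist [    0  1673  3268     0     0     0     0    11  1432   100   244  1533
 11202   803   667   192  2035     2     0]
   collar 2197 rect (array([ 476.5, -204.4]), array([104.7,  73.9]), 11.3) mean [ 0.4774 -0.2044  0.0723] med z 0.0726 pca -170.4 [ 97.5 130.5]
   shoulder 11232 rect (array([ 476.4, -204.5]), array([170.7, 140.8]), 11.3) mean [ 0.4844 -0.2072  0.0509] med z 0.0509 pca -167.2 [163.8 192.9]
   keeper 1181 rect (array([ 476.7, -197.7]), array([46.9, 47.7]), 9.1) mean [ 0.4764 -0.1969  0.0582] med z 0.0596 pca 88.4 [41.5 46.2]
filter 1 hist [    0  1682  3572     0     0     0     0    65  1418    94   216  1317
 11219   787   712   186  2005     5     0]
   collar 2165 rect (array([ 476.5, -204.7]), array([104.9,  74.8]), 11.3) mean [ 0.4779 -0.2046  0.0724] med z 0.0727 pca -168.5 [ 97.5 131.5]
   shoulder 11030 rect (array([ 476.7, -204.6]), array([170.4, 140.9]), 11.3) mean [ 0.4852 -0.1998  0.0509] med z 0.0509 pca -170.9 [164.6 190.9]
   keeper 1197 rect (array([ 476.8, -198.4]), array([46.7, 45.7]), 9.4) mean [ 0.4765 -0.1972  0.0582] med z 0.0597 pca 75.1 [41.2 44.4]
cover 0 hist [   0 2292 4248   60   55   17  653 5683    2    0   20  128    6   10
   58  239    0    0    0]
   plate 6338 rect (array([480.9, 169.9]), array([ 87.6, 117.7]), 78.6) mean [0.4835 0.1689 0.026 ] med z 0.026 pca 168.8 [ 89.1 119.9]
   wing 441 rect (array([481.3, 170.1]), array([22. , 34.6]), 87.1) mean [0.482  0.169  0.0597] med z 0.0652 pca 153.7 [16.8 33.5]
cover 1 hist [   0 1843 4611   70   52    4  459 5966    9    0    9  116   29   28
   64  258    0    0    0]
   plate 6433 rect (array([480.8, 169.8]), array([ 88.3, 118. ]), 78.3) mean [0.4833 0.1706 0.0262] med z 0.0262 pca 169.0 [ 90.  120.2]
   wing 495 rect (array([481.2, 170.2]), array([22.9, 34.7]), 87.6) mean [0.4826 0.1713 0.0599] med z 0.0651 pca 151.2 [15.8 33. ]
```

View pics/rect.png

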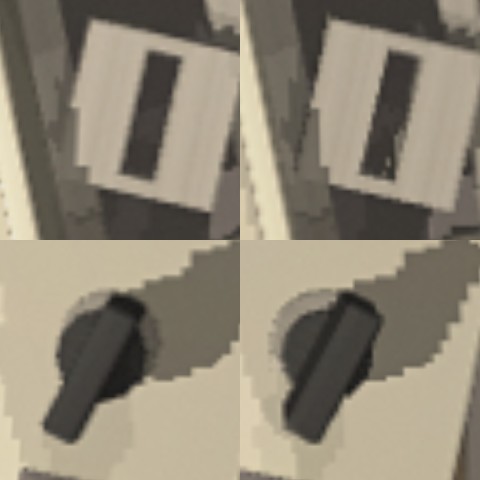

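Slot: the rectified view shows its long axis at world yaw of about -13°, while the filter's yaw is +11.3°. The cover's yaw is -11.4° and the wing's about -26°. I'll refine both angles and check the IK for the full sequence.

```bash
python3 - <<'E'
from h import *
import pickle
out=pickle.load(open("w.pkl","rb"))
rr,cc=np.mgrid[0:420,0:560];RC=np.c_[rr.ravel(),cc.ravel()]
R=cv2.imread("pics/rect.png",0)
for i in(0,1):
    t=R[:240,240*i:240*i+240]
    for th in(90,110,130):
        n,lab,st,ce=cv2.connectedComponentsWithStats((t<th).astype(np.uint8));k=lab[115,150];m=lab==k
        ys,xs=np.nonzero(m);X=-(ys-120)/4;Y=-(xs-120)/4
        q=np.c_[X,Y].astype(np.float32);v=np.linalg.eigh(np.cov(q.T))[1][:,1];print("slot",i,th,len(q),np.degrees(np.arctan(v[1]/v[0])).round(1),q.mean(0).round(1)+[475,-197],cv2.minAreaRect(q)[1:])
    T,im,d,r=out["cover",i];P=wpts(T,d,RC);s=(d.ravel()>0)&(np.linalg.norm(P[:,:2]-[.481,.17],axis=1)<.03)&(P[:,2]>.0635)
    q=P[s];v=np.linalg.eigh(np.cov(q[:,:2].T))[1][:,1];print("wing",s.sum(),np.degrees(np.arctan(v[1]/v[0])).round(1),q.mean(0).round(4),cv2.minAreaRect((q[:,:2]*1000).astype(np.float32)))
T,im,d,r=out["filter",1];P=wpts(T,d,RC);s=(d.ravel()>0)&(P[:,2]>.06)&(abs(P[:,1]+.2)<.1)&(P[:,0]>.53);print("behind filter min x",P[s][:,0].min(), "z>.1:",P[s&(P[:,2]>.1)][:,0].min() if (s&(P[:,2]>.1)).any() else None)
print("tri wing",tri(out["cover",0][0],out["cover",0][3]["wing"][0][0],out["cover",1][0],out["cover",1][3]["wing"][0][0]).round(4),"tri collar",tri(out["filter",0][0],out["filter",0][3]["collar"][0][0],out["filter",1][0],out["filter",1][3]["collar"][0][0]).round(4))
for off in(0,180):
    for nm,p,y in(("pick",(.481,.17,.036),-26),("place",(.4765,-.2045,.089),-3.5),("slot",(.4765,-.2045,.089),-13),("mid",(.4765,-.2045,.075),-60),("lock",(.4765,-.2045,.075),-103),("more",(.4765,-.2045,.075),-112)):
        q=arm.solve_ik(p,down(np.radians(y+off)));print(off,nm,None if q is None else np.round(q,2))
E
```

```text
slot 0 90 3915 -12.9 [ 476.20000005 -204.5999999 ] ((8.133493423461914, 31.193166732788086), 77.19573211669922)
slot 0 110 4307 -12.9 [ 476.20000005 -204.5999999 ] ((8.809438705444336, 31.76938819885254), 77.19573211669922)
slot 0 130 4720 -12.9 [ 476.20000005 -204.5999999 ] ((9.527705192565918, 32.369354248046875), 77.24246978759766)
wing 11973 -39.3 [0.5001 0.1712 0.3281] ((491.1858215332031, 177.6275634765625), (37.55807876586914, 47.444419860839844), 66.33407592773438)
slot 1 90 3807 -12.9 [ 476.29999995 -204.4000001 ] ((8.558099746704102, 31.27587890625), 77.82854461669922)
slot 1 110 4308 -12.6 [ 476.20000005 -204.5       ] ((9.108237266540527, 31.916528701782227), 77.56044006347656)
slot 1 130 4752 -12.7 [ 476.10000002 -204.5999999 ] ((9.617170333862305, 32.6223258972168), 77.25471496582031)
wing 10953 29.3 [0.4962 0.1635 0.3226] ((483.321044921875, 161.95712280273438), (57.1309814453125, 42.10361099243164), 6.647675037384033)
behind filter min x 0.5300192325003164 z>.1: 0.6440533586002695
tri wing [0.4808 0.1724 0.041 ] tri collar [ 0.4797 -0.2032  0.0814]
0 pick [ 0.27  0.28 -0.73  1.97  0.23  0.97 -2.6 ]
0 place [ 0.91  0.2  -0.61  1.91  0.13  1.06 -1.38]
0 slot [ 0.94  0.21 -0.64  1.91  0.14  1.07 -1.56]
0 mid [ 0.89  0.22 -0.59  1.93  0.14  1.04 -2.38]
0 lock [-0.7   0.37  1.23  1.98 -0.4   1.07 -2.66]
0 more None
180 pick [ 0.48  0.37 -0.99  1.97  0.36  1.    0.44]
180 place [ 0.81  0.19 -0.49  1.92  0.1   1.06  1.78]
180 slot [ 0.8   0.19 -0.49  1.92  0.1   1.06  1.62]
180 mid [ 0.79  0.2  -0.47  1.93  0.11  1.03  0.79]
180 lock [ 0.77  0.2  -0.45  1.93  0.1   1.03  0.05]
180 more [ 0.77  0.2  -0.45  1.93  0.1   1.03 -0.11]
```

```bash
python3 - <<'E'
from h import *
import pickle
out=pickle.load(open("w.pkl","rb"))
rr,cc=np.mgrid[0:420,0:560];RC=np.c_[rr.ravel(),cc.ravel()]
A=[];C=[]
for i in(0,1):
    T,im,d,r=out["cover",i];P=wpts(T,d,RC);s=(d.ravel()>0)&(np.linalg.norm(P[:,:2]-[.481,.17],axis=1)<.03)&(P[:,2]>.0635)&(P[:,2]<.068)
    q=P[s];b=cv2.minAreaRect((q[:,:2]*1000).astype(np.float32));v=np.linalg.eigh(np.cov(q[:,:2].T))[1][:,1];a=np.degrees(np.arctan(v[1]/v[0]));A.append(a);C.append(b[0]);print(s.sum(),a,q.mean(0).round(4),b)
a=np.mean(A);c=np.mean(C,axis=0)/1000;print(a,c)
if not(-32<a<-20) or np.linalg.norm(c-[.481,.17])>.004: raise SystemExit("check")
x,y=.4810,.1699
r=down(np.radians(a+180))
arm.move_gripper(.045)
arm.move_to([x,y,.13],r); arm.dwell(.2); print("f0",arm.get_wrist_force().round(2))
arm.movel([x,y,.037],rate=.1); arm.dwell(.2); print("f1",arm.get_wrist_force().round(2),arm.get_tcp_pos().round(4))
arm.move_gripper(.0); arm.dwell(.2)
print("w",arm.get_width(),arm.get_finger_force(),arm.get_wrist_force().round(2))
arm.movel([x,y,.16],rate=.12); arm.dwell(.3)
print("w",arm.get_width(),arm.get_wrist_force().round(2),arm.get_ft_torque().round(3),arm.get_tcp_pos().round(4),arm.get_time_s(),arm.get_qpos().round(2))
im,d=arm.get_image("wrist");cv2.imwrite("pics/held.png",im);np.save("held_d.npy",d);np.save("held_T.npy",wpose())
E
```

```text
287 -25.948541172745355 [0.4812 0.1695 0.0657] ((481.09185791015625, 169.37721252441406), (10.047102928161621, 35.4029541015625), 63.4817008972168)
300 -28.056184735055837 [0.4818 0.17   0.0659] ((481.3114013671875, 170.03158569335938), (10.186444282531738, 35.89832305908203), 61.87284469604492)
-27.002362953900594 [0.48120163 0.1697044 ]
f0 [-0.4  -0.55 -0.17]
f1 [ 0.04  0.45 -0.23] [0.4815 0.17   0.0376]
w 0.0214387128898241 30.00015825033188 [0.19 0.76 0.44]
w 0.02143765381898188 [ 0.32 -0.25 -2.27] [ 0.094 -0.092 -0.044] [0.4808 0.1699 0.1596] 13.4583 [ 0.55  0.16 -1.01  1.85  0.15  1.21  0.6 ]
```

View pics/held.png

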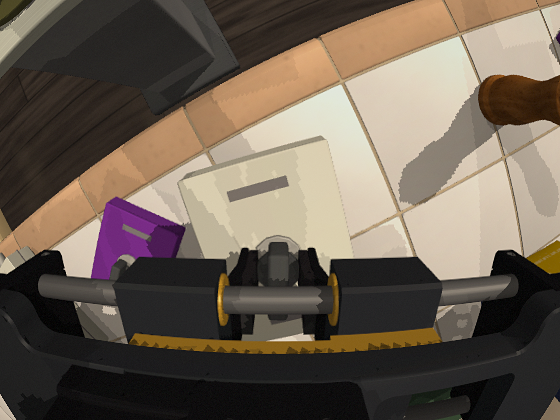

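The cover is held and lifted with its plate level, but a width of 21 mm is odd for a 10 mm wing. I'll check a crop and the plate's orientation in the hand.

```bash
python3 - <<'E'
from h import *
im=cv2.imread("pics/held.png");cv2.imwrite("pics/held_c.png",cv2.resize(im[220:350,200:360],None,fx=4.5,fy=4.5,interpolation=cv2.INTER_CUBIC))
d=np.load("held_d.npy");T=np.load("held_T.npy")
rr,cc=np.mgrid[0:420,0:560];RC=np.c_[rr.ravel(),cc.ravel()];P=wpts(T,d,RC)
m=((d.ravel()>0)&(np.linalg.norm(P[:,:2]-[.481,.17],axis=1)<.09)&(abs(P[:,2]-.1486)<.02)).reshape(420,560)
n,lab,st,_=cv2.connectedComponentsWithStats(m.astype(np.uint8));s=(lab==1+np.argmax(st[1:,4])).ravel();q=P[s]
g=np.linalg.lstsq(np.c_[q[:,:2]-[.481,.17],np.ones(len(q))],q[:,2],rcond=None)[0];print(s.sum(),"plane",g.round(4))
print(cv2.minAreaRect((q[:,:2]*1000).astype(np.float32)))
E
```

```text
16023 plane [ 0.0764 -0.0243  0.1512]
((461.9525146484375, 173.3744659423828), (87.74059295654297, 81.14131927490234), 78.57842254638672)
```

View pics/held_c.png

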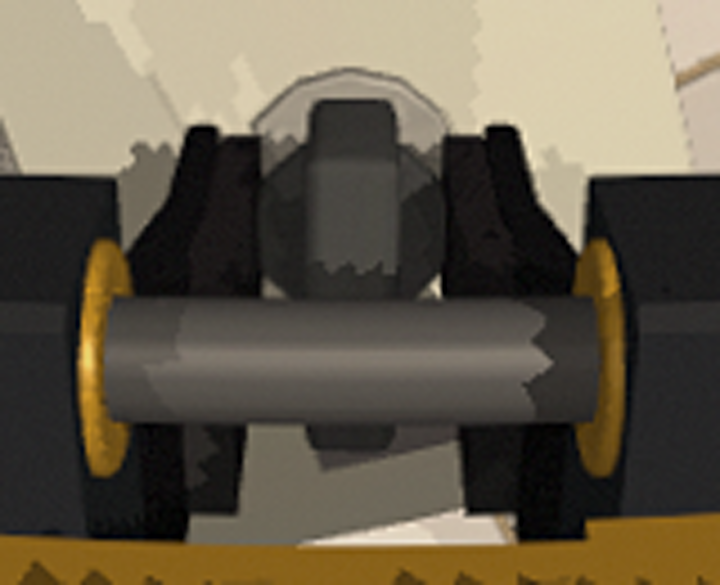

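The fingers closed on the round flange (about 21 mm) under the wing, so the cover hangs slightly tilted (about 4.5°). I'll set it down, regrip higher on the wing itself and check again.

```bash
python3 - <<'E'
from h import *
import pickle
out=pickle.load(open("w.pkl","rb"))
rr,cc=np.mgrid[0:420,0:560];RC=np.c_[rr.ravel(),cc.ravel()]
T,im,d,r=out["cover",1];P=wpts(T,d,RC);s=(d.ravel()>0)&(np.linalg.norm(P[:,:2]-[.481,.17],axis=1)<.016)&(P[:,2]<.062)&(P[:,2]>.03)
print("flange",np.histogram(P[s,2],bins=np.arange(.03,.063,.002)))
x,y=.4810,.1699
p=arm.get_tcp_pos()
arm.movel([x,y,.045],rate=.12);arm.movel([x,y,.0385],rate=.03);arm.dwell(.2);print(arm.get_wrist_force().round(2))
arm.move_gripper(.045);arm.movel([x,y,.051],rate=.05);arm.dwell(.1);print("f",arm.get_wrist_force().round(2))
arm.move_gripper(0.);arm.dwell(.2);print("w",arm.get_width(),arm.get_wrist_force().round(2))
arm.movel([x,y,.16],rate=.12);arm.dwell(.3)
T=wpose();im,d=arm.get_image("wrist");cv2.imwrite("pics/held2.png",im);np.save("held_d.npy",d);np.save("held_T.npy",T)
print("w",arm.get_width(),arm.get_wrist_force().round(2),arm.get_ft_torque().round(3),arm.get_tcp_pos().round(4),arm.get_time_s())
P=wpts(T,d,RC)
m=((d.ravel()>0)&(np.linalg.norm(P[:,:2]-[.481,.17],axis=1)<.09)&(abs(P[:,2]-.135)<.01)).reshape(420,560)
m[248:]=0
n,lab,st,_=cv2.connectedComponentsWithStats(m.astype(np.uint8));s=(lab==1+np.argmax(st[1:,4])).ravel();q=P[s]
g=np.linalg.lstsq(np.c_[q[:,:2]-[.481,.17],np.ones(len(q))],q[:,2],rcond=None)[0];print(s.sum(),"plane",g.round(4))
print(cv2.minAreaRect((q[:,:2]*1000).astype(np.float32)))
# far edge corners & direction of plate
c=cv2.findContours(s.reshape(420,560).astype(np.uint8),cv2.RETR_EXTERNAL,cv2.CHAIN_APPROX_NONE)[0]
c=max(c,key=len)[:,0,::-1]; W=wpts(T,d,c);np.save("held_contour.npy",W)
ap=cv2.approxPolyDP((W[:,:2]*1000).astype(np.float32),4,True)[:,0];print(ap.round(1).tolist())
E
```

```text
flange (array([ 9,  0,  0,  0,  0,  0,  0, 53, 66,  4,  8,  9,  6,  8, 10,  7]), array([0.03 , 0.032, 0.034, 0.036, 0.038, 0.04 , 0.042, 0.044, 0.046,
       0.048, 0.05 , 0.052, 0.054, 0.056, 0.058, 0.06 , 0.062]))
[-0.03 -0.44 -3.24]
f [ 0.3   0.43 -1.09]
w 0.009389569482828913 [ 0.13  1.08 -0.59]
w 0.009674669428219257 [-0.43  0.1  -2.27] [ 0.035 -0.135  0.005] [0.4808 0.1699 0.1597] 18.7083
13035 plane [ 0.0085 -0.0039  0.135 ]
((457.38134765625, 174.3247528076172), (87.15345001220703, 70.59254455566406), 78.53314971923828)
[[431.6000061035156, 222.60000610351562], [414.5, 139.10000610351562], [460.20001220703125, 130.10000610351562], [474.0, 161.1999969482422], [468.0, 171.89999389648438], [486.8999938964844, 183.1999969482422], [500.5, 209.1999969482422]]
```

The wing is held properly (9.7 mm), the cover is level, and its centre agrees with the TCP to 0.5 mm. Next: carry it over, lower with force checks and seat it.

```bash
cat >> h.py <<'E'
def lower(x,y,z0,z1,lim,step=.001,f0=None,rate=.02):
    f0=arm.get_wrist_force() if f0 is None else f0; L=[]; z=z0
    while True:
        arm.movel([x,y,z],rate=rate); f=arm.get_wrist_force()-f0; L.append((round(z,4),round(arm.get_tcp_pos()[2],4),*f.round(1)))
        if np.linalg.norm(f)>lim or z<=z1+1e-6: return L
        z=max(z-step,z1)
E
python3 - <<'E'
from h import *
x,y=.4767,-.2043
arm.movel([.481,.1699,.20],rate=.2)
arm.move_to([x,y,.20],down(np.radians(180-4.3)))
arm.movel([x,y,.135],rate=.15);arm.dwell(.4)
f0=arm.get_wrist_force();np.save("f0.npy",f0);print(f0.round(2),arm.get_tcp_pos().round(4),arm.get_qpos().round(2))
L=lower(x,y,.127,.1045,6,step=.0015,f0=f0)
for l in L:print(*l)
arm.dwell(.2);print((arm.get_wrist_force()-f0).round(2),arm.get_ft_torque().round(3),arm.get_tcp_pos().round(4),arm.get_time_s())
E
```

```text
[-0.11  0.12 -2.36] [ 0.4769 -0.2045  0.1355] [ 1.05  0.17 -0.75  1.86  0.12  1.16  1.75]
0.127 0.1268 1.0 -0.2 1.1
0.1255 0.1255 0.4 -0.6 0.4
0.124 0.1239 0.5 0.4 0.1
0.1225 0.1224 0.5 -0.1 0.1
0.121 0.1209 0.1 0.1 0.7
0.1195 0.1194 0.0 -0.7 -0.1
0.118 0.1179 0.1 0.2 -0.3
0.1165 0.1164 -0.2 0.1 0.6
0.115 0.1148 -0.4 0.6 0.0
0.1135 0.1134 -0.6 -0.4 -0.7
0.112 0.1119 0.4 -0.0 -0.3
0.1105 0.1104 -0.5 -0.4 0.3
0.109 0.1089 -0.4 -0.3 0.5
0.1075 0.1074 -0.4 -0.2 -0.3
0.106 0.1059 -0.1 0.4 -0.0
0.1045 0.1044 0.9 -0.5 0.0
[ 0.66 -0.32 -0.83] [ 0.073 -0.148 -0.019] [ 0.4767 -0.2043  0.1045] 25.9417
```

The skirt slid over without resistance. Next I'll seat it, turn the stud to the slot angle, then press while watching the force.

```bash
python3 - <<'E'
from h import *
x,y=.4767,-.2043;f0=np.load("f0.npy")
for l in lower(x,y,.104,.1015,8,step=.0005,f0=f0):print(*l)
arm.dwell(.3);print("seat",(arm.get_wrist_force()-f0).round(2),arm.get_tcp_pos().round(4))
arm.movel([x,y,.1025],rate=.02)
arm.movel([x,y,.1025],down(np.radians(180-12.8)),rate=.05);arm.dwell(.3)
print("turn",(arm.get_wrist_force()-f0).round(2),arm.get_ft_torque().round(3),Rn.from_rotvec(arm.get_tcp_rot()).as_matrix()[:2,0].round(3))
for l in lower(x,y,.102,.0960,12,step=.001,f0=f0):print(*l)
print(arm.get_time_s(),arm.get_ft_torque().round(3),arm.get_width())
E
```

```text
0.104 0.104 0.2 -0.4 0.2
0.1035 0.1035 0.9 -0.3 1.3
0.103 0.103 0.1 -0.7 -0.4
0.1025 0.1028 -1.2 -0.5 2.2
0.102 0.1023 -1.1 0.8 3.5
0.1015 0.1016 -1.0 -0.0 4.2
seat [-1.1   0.28  5.  ] [ 0.4768 -0.2043  0.1016]
turn [0.15 0.28 4.14] [ 0.115 -0.054  0.022] [-0.975  0.221]
0.102 0.102 -0.3 -0.5 4.4
0.101 0.1011 -0.3 0.6 5.7
0.1 0.1001 -0.4 0.3 4.9
0.099 0.0991 -1.4 0.2 6.2
0.098 0.0981 -0.8 0.2 7.1
0.097 0.0972 -0.7 0.1 6.7
0.096 0.0962 -0.9 0.0 8.2
30.3417 [0.082 0.135 0.048] 0.009774485615211973
```

The force matches the stud spring alone (8.2 N at 6.8 mm), so the pin is going through the slot. Continuing to about 14 mm, then turning clockwise.

```bash
python3 - <<'E'
from h import *
x,y=.4767,-.2043;f0=np.load("f0.npy")
L=lower(x,y,.095,.0885,17,step=.0013,f0=f0)
for l in L:print(*l)
if L[-1][0]>.0886: raise SystemExit("stopped")
arm.dwell(.3);print("in",(arm.get_wrist_force()-f0).round(2),arm.get_ft_torque().round(3))
t0=arm.get_ft_torque()
for a in np.arange(-22.8,-108,-8):
    arm.movel([x,y,.0885],down(np.radians(180+a)),rate=.05)
    f=arm.get_wrist_force()-f0;t=arm.get_ft_torque()-t0
    print(round(a,1),f.round(1),t.round(3),round(arm.get_tcp_pos()[2],4),round(arm.get_time_s(),2))
    if np.linalg.norm(f)>22 or abs(t[2])>.35: print("stop");break
E
```

```text
0.095 0.0953 -1.0 0.1 8.6
0.0937 0.0942 -2.3 0.6 10.3
0.0924 0.093 -1.6 0.1 10.6
0.0911 0.0918 -2.7 0.5 11.8
0.0898 0.0906 -2.9 0.2 12.0
0.0885 0.0894 -3.4 0.2 13.5
in [-2.57  0.78 13.94] [0.289 0.533 0.02 ]
-22.8 [-2.5  0.2 13.7] [-0.021  0.041 -0.094] 0.0895 32.47
-30.8 [-2.7  0.6 13.8] [-0.061  0.005 -0.083] 0.0895 32.76
-38.8 [-1.9  0.7 13.4] [-0.115  0.022 -0.028] 0.0895 33.05
-46.8 [-2.7  0.4 14. ] [-0.129  0.013 -0.014] 0.0895 33.34
-54.8 [-2.   0.9 13.3] [-0.134 -0.003 -0.002] 0.0895 33.63
-62.8 [-3.   0.1 13.4] [-0.121  0.093 -0.038] 0.0895 33.92
-70.8 [-3.2  0.8 13.3] [-0.157  0.125 -0.033] 0.0895 34.22
-78.8 [-2.3  0.5 14.1] [-0.223  0.108 -0.007] 0.0895 34.51
-86.8 [-2.8  1.2 13.3] [-0.173  0.12   0.011] 0.0895 34.8
-94.8 [-2.7  0.4 13. ] [-0.109  0.139 -0.012] 0.0895 35.09
-102.8 [-2.7  1.8 12.8] [-0.151  0.183 -0.096] 0.0895 35.38
```

```bash
python3 - <<'E'
from h import *
x,y=.4767,-.2043;f0=np.load("f0.npy")
for z in(.0895,.0905,.0915,.0922,.0929,.0934):
    arm.movel([x,y,z],rate=.02);arm.dwell(.1);print(z,arm.get_tcp_pos()[2].round(4),(arm.get_wrist_force()-f0).round(1))
E
```

```text
0.0895 0.0904 [-1.9 -0.6 12. ]
0.0905 0.0913 [-2.1  0.5 11. ]
0.0915 0.0922 [-3.  -0.  11.3]
0.0922 0.0928 [-2.9 -0.1 11.6]
0.0929 0.0933 [-2.2  1.4  8.9]
0.0934 0.0935 [-1.4 -0.6  8. ]
```

```bash
python3 - <<'E'
from h import *
x,y=.4767,-.2043;f0=np.load("f0.npy")
for z in(.0938,.0942,.0946):
    arm.movel([x,y,z],rate=.02);arm.dwell(.1);f=arm.get_wrist_force()-f0;print(z,arm.get_tcp_pos()[2].round(4),f.round(1))
    if f[2]<1.5:break
E
```

```text
0.0938 0.0936 [-0.4 -1.1  4.5]
0.0942 0.0937 [-0.2 -2.5 -0.1]
```

The stud stopped rising at TCP .0937 (about 9.4 mm in) and the push force went to zero, so it's locked. I'll release, back off and verify.

```bash
python3 - <<'E'
from h import *
x,y=.4767,-.2043
arm.move_gripper(.04);arm.dwell(.3);arm.movel([x,y,.25],rate=.12)
arm.move_to([x,y-.03,.25],down(np.radians(90)+np.radians(-20)) if False else Rn.from_matrix(Rn.from_rotvec(arm.get_tcp_rot()).as_matrix()).as_rotvec());arm.dwell(.3)
T=wpose();im,d=arm.get_image("wrist");cv2.imwrite("pics/final.png",im)
rr,cc=np.mgrid[0:420,0:560];RC=np.c_[rr.ravel(),cc.ravel()];P=wpts(T,d,RC)
nr=(d.ravel()>0)&(np.linalg.norm(P[:,:2]-[.4765,-.2045],axis=1)<.08)
for lo,hi,l in((.07,.084,"plate"),(.1,.118,"wing")):
    m=(nr&(P[:,2]>lo)&(P[:,2]<hi)).reshape(420,560)
    n,lab,st,_=cv2.connectedComponentsWithStats(m.astype(np.uint8));q=P[(lab==1+np.argmax(st[1:,4])).ravel()]
    v=np.linalg.eigh(np.cov(q[:,:2].T))[1][:,1]
    g=np.linalg.lstsq(np.c_[q[:,:2]-[.4765,-.2045],np.ones(len(q))],q[:,2],rcond=None)[0]
    print(l,len(q),cv2.minAreaRect((q[:,:2]*1000).astype(np.float32)),"z",np.median(q[:,2]).round(4),np.percentile(q[:,2],90).round(4),np.degrees(np.arctan2(v[1],v[0])).round(1),g.round(4))
print(arm.get_time_s(),arm.get_wrist_force().round(2))
E
```

```text
plate 8411 ((476.03204345703125, -204.8734130859375), (116.8836898803711, 87.65033721923828), 11.116793632507324) z 0.078 0.079 -168.6 [-0.0001 -0.0006  0.078 ]
wing 370 ((475.97210693359375, -204.68115234375), (35.05705642700195, 8.660527229309082), 77.20364379882812) z 0.1086 0.1096 77.1 [ 0.003  -0.0192  0.1086]
41.35 [-1.13 -0.31  0.13]
```

View pics/final.png

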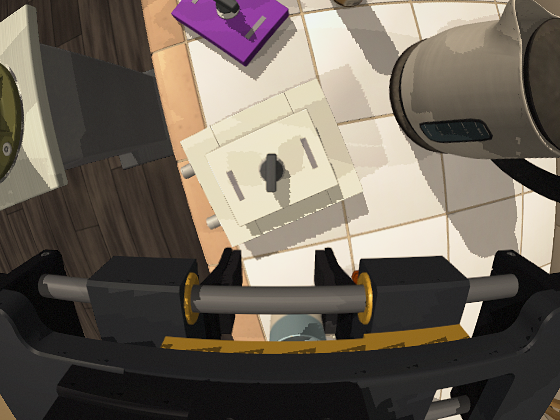

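The final view shows the cover centred on the collar at (row 170, col 270) and level, with its plate at home height. The wing is turned exactly 90° from the slot and about 9 mm in. Handing in.

```bash
python3 -c "
from bench import arm
print(arm.sign_off())"
```

```text
the job is handed in; nothing more can be done
None
```

The cover is home and flush on the filter collar, with its stud turned a quarter turn clockwise and locked about 9 mm in; the job is handed in, but the sign-off call returned no verdict.

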